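# True a layout board's swinging fence with a set-up square and hold it

## Robot

A 7-joint arm with a two-finger parallel gripper is mounted at the origin on a cart in front of the work surface, level with it; the furniture and walls round the work are solid. World frame = base frame: x ahead of the robot, y to its left, z up, the work surface at z = 0. Lengths are in m, angles in rad, forces in N, time in s.
With the tool pointing down it reaches from about 0.425 to 0.875 m from the base axis. Payload 9.9 kg.
Tool frame: the origin (TCP) lies at the very end of the fingers, on their centre line; the grasp point (between the pads) lies 19 mm behind it; z points along the fingers, y is the line along which they close (so a half turn about z gives the same grasp; the last joint's range is limited). The gripper opens to 85 mm and grips with 20 to 120 N. Pads are 22 mm wide; open, the fingers measure 114 mm over their backs; the gripper's body (76 mm by 85 mm) begins 54 mm behind the grasp point. The pads swing forward as they close: fully open they stand 13 mm farther back than shut.
Start: joints at [-1.205, 0.576, 0.025, 1.437, -0.015, 1.129, -0.057], TCP at [0.293, 0.608, 0.231] pointing down, gripper open.
Joint ranges: [-2.76, 2.76], [-0.34, 2.15], [-1.52, 1.57], [0.19, 2.46], [-1.09, 4.23], [0.17, 1.99], [-2.82, 2.82]. Speed limits (rad/s): [2.22, 2.22, 3.01, 3.01, 3.14, 3.14, 3.14].

## Interface

Orientations are given as a unit quaternion [x, y, z, w].
In Python, from workcell import r, fingers, kinematics, get_obs, capture, camera_model, workorder gives the robot as it stands. Calls block until the motion is done:
- r.reach(position, orientation): joint-space move of the TCP to a pose.
- r.movel(position, ori=None, speed=0.15, until_force=None): straight line of the TCP; ori=None keeps the orientation; speed is the mean speed in m/s. With until_force (N) it stops when the force on the tool has changed by that much, and returns True; else False.
- r.movej(angles): joint-space move.
- fingers.move_gripper(opening): finger opening in m; the grip force is fixed at half the most; returns when the fingers have stopped.
- r.sleep(seconds).
- kinematics.inverse_kinematics(position, orientation): joint angles nearest the present ones, or None.
- get_obs(): the state.
- capture(name): name is "scene" or "top"; returns the picture (400x640x3 uint8, blue, green, red); there is no depth.
- camera_model(name): a dict with "intrinsics" (3x3 intrinsics, pixels), "dist_coeffs" ([k1, k2, p1, p2, k3] as OpenCV has them; the pictures are not rectified), "T" (4x4, takes a point from camera to world coordinates). Camera axes: x right, y down, z forward; pixel columns grow to the right and rows downward; lengths in m; the calibration is good to about 2 mm. A picture is of the moment at which its call begins. camera_model takes no time and is no camera call.
A pose or a line that the arm cannot do raises r.IKError and nothing moves.
- workorder.finish_job(): hands the job in; it is judged then, once.
The state is a dict: "time": time; "joints": joint angles; "joint_vel": joint speeds; "tau": joint torques, N m; "position": TCP position; "tool_rot": TCP orientation; "contact_force": force on the tool from outside, world axes, zero at the start; "wrist_torque": the same for the moment, N m; "finger_gap": finger opening in m; "finger_force": force on a finger pad.
Only numpy, scipy, OpenCV 4.12 (cv2) and the standard library are available. Lean on these libraries where they do the work, as an engineer would, in place of code of your own. Each camera call takes 0.05 s, during which the arm holds its last target. There are 200 camera calls.

## Task

The blue fence on the aluminium slide layout board has swung out of square. Pick up the steel set-up square by its orange rib, lay it flat on the board and press it right into the corner, so that it pushes the blue fence round to a right angle and lies flush along both the red and the blue fence. Finish holding it there: keep gripping the square and keep pressing it firmly against both fences, without letting go; move the blue fence only with the square and leave the other things on the bench alone.

Things in the scene. Friction and masses are not known exactly. Their poses are not given: they have to be found in the camera images.
- board: Aluminium slide layout board, 180 x 180 x 8 mm, screwed flat to the bench; its yaw varies. Origin: centre of its underside; x, y along its edges, z up. It carries two fences, each 14 mm wide, tops 26 mm above the bench. Their working faces form an inside corner (board_corner) that opens toward the board's -x and -y.
- fixed_fence: The fixed red fence, 145 mm long, along the board's far (+x) edge. Its working face looks to the board's -x and runs along the board's y from board_corner to 130 mm toward -y. Origin at board_corner; axes as the board's.
- board_corner (a point): Where the working faces of the two fences meet, on the upper surface of the board (8 mm above the bench): at x +65, y +62 mm in the board's frame; axes as the board's. The pivot of the blue fence is here.
- swing_fence: Blue fence on the board's +y side, 140 mm long. Origin at its pivot, board_corner; runs along its own -x, working face to its own -y. True when its axes are parallel to the board's; starts with the free end swung toward -y by 0.06 to 0.15 rad. Stiff pivot: stays where left, about 3.3 N at 90 mm turns it. Brass lock screw 125 mm out, 16 mm wide, 12 mm above the fence top.
- square: L-shaped steel square, 0.2 to 0.4 kg, flat on the bench; legs 22 wide, 14 mm thick. Origin: underside, below the rib; z up. Outer corner at x +32, y +36 mm. From it the long leg (110 mm) runs along -y, outer face to +x, for the red fence; the short leg (90 mm) along -x, outer face to +y, for the blue fence. Seated, its axes are parallel to the board's. Starts within 0.6 rad of the world axes.
- square_grip (a point): Point on the rib's centre line, 25 mm above the square's underside (half its height); axes as the square's. The orange rib, over the centre of mass, is 36 mm long along x, 12 mm thick along y, its top 50 mm above the underside. Grip it across y with the finger ends about 24 mm above the underside, so that they clear the web, legs and fences.
- square_corner (a point): Outer corner of the square, at its underside: x +32, y +36, z -25 mm from square_grip in the square's axes.
- red_pen: Red and white marker pen, 17 x 135 x 16 mm, lying on the bench; bystander. Origin at the centre of its underside.
- slides: Stack of glass slides, 28 x 77 x 8 mm; bystander. Origin at the centre of its underside.
- timer: Red bench timer, 78 x 62 x 17 mm; bystander. Origin at the centre of its underside.
- green_cassette: Green tissue cassette with wax block, 29 x 40 x 12 mm; bystander. Origin at the centre of its underside.
- pink_cassette: Pink tissue cassette with wax block, 29 x 40 x 12 mm; bystander. Origin at the centre of its underside.

How it is judged:
By the outcome, as a careful person would: the job done as asked, in the order asked, and still so for the second after the job is handed in, while the arm keeps its last pose, push and grip.
It also fails if it takes over 45 s, if anything falls off the work surface, if the arm or the gripper's body presses on something with over 40 N, if the wrist force passes 120 N, or if a joint passes its speed limit or range.

## Working session

There is one attempt and no reset: what is moved stays moved. The work goes in short steps, each a Python script; the robot and the scene stay as the last script left them, time stands still between calls to the robot, and variables do not carry over. Pictures are saved under pics/ and viewed, at most 10 in all, crops included, and the job is handed in when it is done.

```bash
ls; mkdir -p pics; python3 - <<'E'
from workcell import *
import cv2
for n in("scene","top"):
    cv2.imwrite(f"pics/{n}0.png",capture(n))
    m=camera_model(n);print(n,m)
o=get_obs();print(o)
E
```

```text
pics
scene {'intrinsics': array([[449.67972403,   0.        , 314.6704225 ],
       [  0.        , 449.67972403, 202.90526058],
       [  0.        ,   0.        ,   1.        ]]), 'dist_coeffs': array([-0.00350012,  0.        ,  0.        ,  0.        ,  0.        ]), 'T': array([[ 0.69000451, -0.38964375,  0.60997666, -0.36454777],
       [-0.72380363, -0.37312774,  0.58041708, -0.76518091],
       [ 0.00144333, -0.84199373, -0.53948538,  0.86819647],
       [ 0.        ,  0.        ,  0.        ,  1.        ]])}
top {'intrinsics': array([[517.2934839 ,   0.        , 320.824426  ],
       [  0.        , 517.2934839 , 210.44863776],
       [  0.        ,   0.        ,   1.        ]]), 'dist_coeffs': array([-0.00433058,  0.        ,  0.        ,  0.        ,  0.        ]), 'T': array([[ 0.0232804 , -0.96393582,  0.26511463,  0.08353154],
       [-0.99970366, -0.02055907,  0.01303543,  0.07445212],
       [-0.00711481, -0.26533953, -0.96412878,  1.73952123],
       [ 0.        ,  0.        ,  0.        ,  1.        ]])}
{'time': 0.1, 'joints': array([-1.20480028,  0.57642539,  0.02484494,  1.43781243, -0.01497667,
        1.12900029, -0.05647935]), 'joint_vel': array([-0.00026805, -0.00300282, -0.0004969 , -0.00222589,  0.00106565,
        0.00151   ,  0.00082097]), 'tau': array([ 5.85597038e-03, -7.67293954e+01,  2.25813188e+00, -2.86605281e+01,
        1.59985578e-02,  8.76630424e-03, -6.78477562e-06]), 'position': array([0.29330293, 0.60750293, 0.23054815]), 'tool_rot': array([ 2.22975055e-01,  9.74823877e-01, -7.21036030e-04, -1.16972356e-04]), 'contact_force': array([-0.06170361,  0.32796573,  0.83063621]), 'wrist_torque': array([0.01500196, 0.01234474, 0.06821778]), 'finger_force': 0.0, 'finger_gap': 0.08506882035791911}
```

View pics/top0.png

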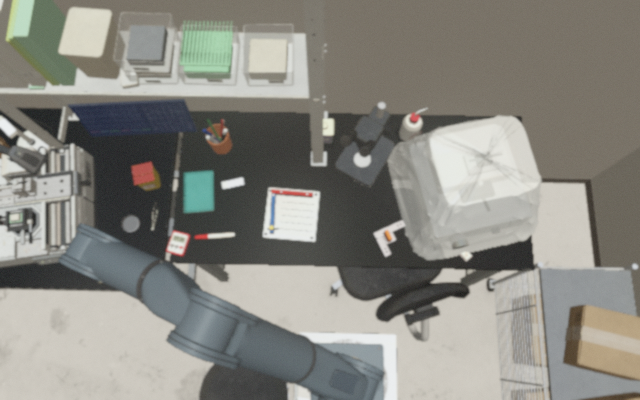

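View pics/scene0.png

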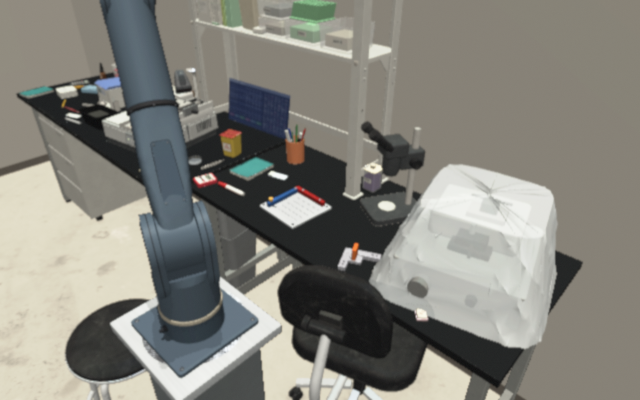

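The top view shows the board at about (292,214), with the red fence along its far edge and the blue one on its left. The square is at about (388,237), next to the covered instrument. The scene view shows the same layout. Next I'll enlarge both.

```bash
cat > h.py <<'E'
import numpy as np,cv2
from workcell import *
def p2w(n,uv,z):
    m=camera_model(n);T=m["T"]
    q=cv2.undistortPoints(np.array(uv,float).reshape(-1,1,2),m["intrinsics"],m["dist_coeffs"])[:,0]
    d=np.c_[q,np.ones(len(q))]@T[:3,:3].T
    return T[:3,3]+d*((np.asarray(z)-T[2,3])/d[:,2])[:,None]
def w2p(n,P):
    m=camera_model(n);Ti=np.linalg.inv(m["T"])
    return cv2.projectPoints(np.array(P,float).reshape(-1,1,3),cv2.Rodrigues(Ti[:3,:3])[0],Ti[:3,3],m["intrinsics"],m["dist_coeffs"])[0][:,0]
E
python3 - <<'E'
import cv2,numpy as np
t=cv2.imread("pics/top0.png");s=cv2.imread("pics/scene0.png")
f=lambda im,x,y,w,h,k:cv2.resize(im[y:y+h,x:x+w],None,fx=k,fy=k,interpolation=cv2.INTER_CUBIC)
a=f(t,255,178,75,75,8)   # board
b=f(t,365,215,50,50,10)
cv2.imwrite("pics/board.png",a);cv2.imwrite("pics/sq.png",b)
cv2.imwrite("pics/sc.png",f(s,255,180,130,95,6))
E
```

```text
(no output)
```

View pics/board.png

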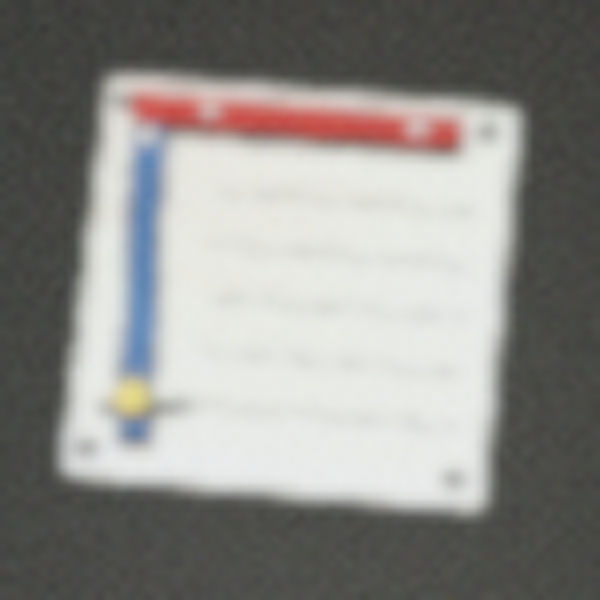

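View pics/sq.png

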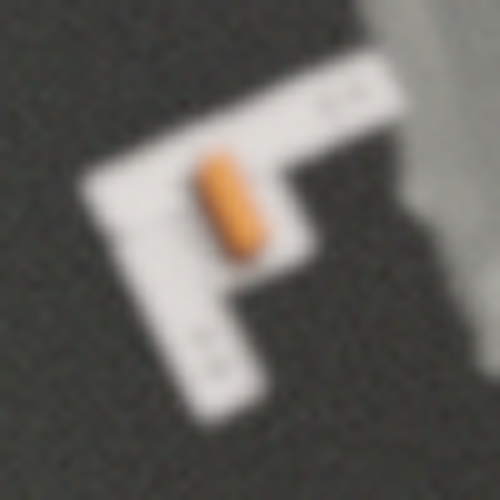

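View pics/sc.png

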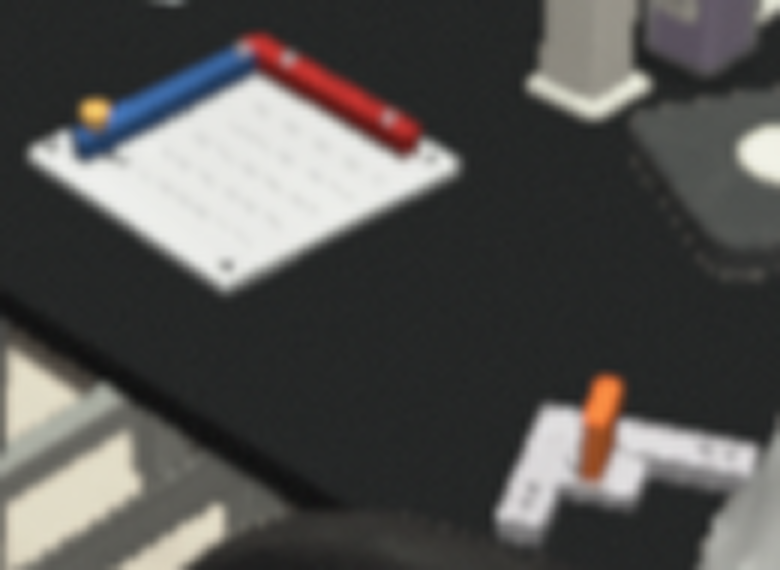

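```bash
cat > fit.py <<'E'
from h import *
from scipy.optimize import least_squares
def R(a):return np.array([[np.cos(a),-np.sin(a)],[np.sin(a),np.cos(a)]])
def pose(loc,W):
    f=lambda p:((loc@R(p[2]).T+p[:2])-W).ravel()
    s=least_squares(f,[W[:,0].mean(),W[:,1].mean(),0.2]);return s.x,f(s.x).reshape(-1,2)*1000
def crop(x0,y0,k,c):return np.array([x0,y0])+(np.array(c)+.5)/k-.5
E
cat > a.py <<'E'
from fit import *
np.set_printoptions(precision=4,suppress=True)
# board, top z=8
c=crop(255,178,8,[(104,74),(523,104),(489,515),(60,477)])
W=p2w("top",c,[.008]*4)[:,:2]
b,e=pose(np.array([(.09,.09),(.09,-.09),(-.09,-.09),(-.09,.09)]),W);print("board",b,e)
c=crop(255,180,6,[(28,153),(227,292),(462,163)])
W=p2w("scene",c,[.008]*3)[:,:2]
print("board scene",pose(np.array([(-.09,.09),(-.09,-.09),(.09,-.09)]),W))
# square top z=14
c=crop(365,215,10,[(80,182),(378,45),(410,103),(268,387),(207,425)])
W=p2w("top",c,[.014]*5)[:,:2]
L=np.array([(.032,.036),(.032,-.074),(.010,-.074),(-.058,.014),(-.058,.036)])
s,e=pose(L,W);print("square",s,e)
c=crop(255,180,6,[(545,405),(757,447),(497,516)])
W=p2w("scene",c,[.014]*3)[:,:2]
print("sq scene",pose(L[[0,1,4]],W))
# rib top ends 
c=crop(365,215,10,[(215,158),(249,252)]);print("ribtop",p2w("top",c,[.05,.05]).mean(0))
# blue fence centreline top z=26
c=crop(255,178,8,[(148,128),(133,440)]);w=p2w("top",c,[.026]*2);d=w[0]-w[1];print("blue",w,np.hypot(*d[:2]),np.arctan2(d[1],d[0]))
c=crop(255,178,8,[(132,107),(460,133)]);w=p2w("top",c,[.026]*2);d=w[0]-w[1];print("red",w,np.hypot(*d[:2]),np.arctan2(-d[0],d[1]))
c=crop(365,215,10,[(370,40),(405,200),(480,375)])
for z in(0,.1,.2):print("cover",p2w("top",c,[z]*3).round(3).tolist())
E
python3 a.py
```

```text
board [ 0.5455  0.1999 -0.0576] [[-1.3678 -2.6762]
 [-1.7779  2.2217]
 [ 2.6831  2.4436]
 [ 0.4626 -1.9892]]
board scene (array([ 0.5455,  0.1943, -0.0625]), array([[-1.6606, -1.5763],
       [ 2.9322,  3.0588],
       [-1.2716, -1.4824]]))
square [ 0.4703 -0.1302  0.4632] [[ 0.1119 -2.9637]
 [-1.2811  1.221 ]
 [-0.6469  1.975 ]
 [-0.9053  0.4039]
 [ 2.7213 -0.6362]]
sq scene (array([ 0.4717, -0.1325,  0.4516]), array([[-0.4421,  0.3299],
       [ 0.188 , -0.4287],
       [ 0.254 ,  0.0989]]))
ribtop [ 0.4677 -0.1282  0.05  ]
blue [[0.6119 0.2647 0.026 ]
 [0.4732 0.2645 0.026 ]] 0.13873259845481206 0.0018261075666103493
red [[0.6213 0.2721 0.026 ]
 [0.6125 0.1293 0.026 ]] 0.14304197626340615 -0.06161873117488347
cover [[0.539, -0.183, 0.0], [0.482, -0.194, 0.0], [0.421, -0.218, 0.0]]
cover [[0.513, -0.168, 0.1], [0.459, -0.178, 0.1], [0.402, -0.201, 0.1]]
cover [[0.486, -0.153, 0.2], [0.436, -0.163, 0.2], [0.383, -0.184, 0.2]]
```

```bash
cat >> fit.py <<'E'
def q(yaw,flip=0):
    f=(yaw+np.pi)/2+flip*np.pi/2
    return [np.cos(f),np.sin(f),0,0]
E
python3 - <<'E'
from fit import *
np.set_printoptions(precision=3,suppress=True)
n=np.array([-.285,.958])
import cv2
im=capture("scene")
g=np.array([.4705,-.130])
# gripper body outline at z .097 and .2 drawn in both views
yaw=.457
for nm in("scene","top"):
    im=capture(nm);k=4
    x0,y0=(310,130) if nm=="scene" else (340,180)
    im=cv2.resize(im[y0:y0+140,x0:x0+190 if nm=="scene" else x0+140],None,fx=k,fy=k,interpolation=cv2.INTER_CUBIC)
    for z,col in((.097,(0,255,0)),(.2,(0,255,255)),(0,(255,0,255))):
        c=np.array([(a*.038,b*.0425) for a,b in((1,1),(1,-1),(-1,-1),(-1,1))])@R(yaw).T+g
        p=(w2p(nm,np.c_[c,[z]*4])-[x0,y0]+.5)*k-.5
        cv2.polylines(im,[p.astype(int)],True,col,1)
    cv2.imwrite(f"pics/ov_{nm}.png",im)
a=cv2.imread("pics/ov_scene.png");b=cv2.imread("pics/ov_top.png")
cv2.imwrite("pics/ov.png",cv2.resize(np.hstack([a,b]),None,fx=.6,fy=.6,interpolation=cv2.INTER_AREA))
for fl in(0,1):
    print(kinematics.inverse_kinematics([.4705,-.13,.15],q(yaw,fl)),kinematics.inverse_kinematics([.56,.22,.05],q(-.06,fl)))
E
```

```text
[ 0.104  0.405  0.096  2.029 -0.058  0.711  2.265] [-0.417  0.674 -0.055  1.828  0.058  0.642  1.004]
[-0.364  0.526  0.809  2.044 -0.536  0.792 -0.346] [-0.805  0.763  0.59   1.842 -0.617  0.727 -1.498]
```

View pics/ov.png

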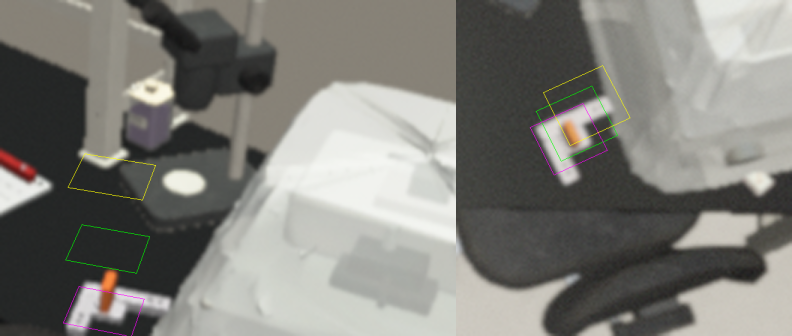

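The overlay shows the gripper-body outlines (at z 0.097 and 0.2) are clear of the cover in the scene view. So I'll grasp now.

```bash
python3 - <<'E'
from fit import *
np.set_printoptions(precision=4,suppress=True)
g=[.4705,-.1305];o=q(.457)
fingers.move_gripper(.045)
r.reach([*g,.16],o)
print(r.movel([*g,.024],speed=.1,until_force=8),get_obs()["position"])
fingers.move_gripper(.0)
ob=get_obs();print(ob["finger_gap"],ob["finger_force"],ob["position"],ob["contact_force"])
r.movel([*g,.11],speed=.1)
ob=get_obs();print(ob["finger_gap"],ob["finger_force"],ob["position"],ob["contact_force"],ob["wrist_torque"],ob["time"])
b=np.array([.5455,.198,-.061])
t=R(b[2])@[.033-.02,.026-.02]+b[:2]
r.reach([*t,.11],q(b[2]))
r.movel([*t,.055],speed=.1)
ob=get_obs();print(ob["position"],ob["contact_force"],ob["time"])
t=capture("top");s=capture("scene")
f=lambda im,x,y,w,h,k:cv2.resize(im[y:y+h,x:x+w],None,fx=k,fy=k,interpolation=cv2.INTER_CUBIC)
cv2.imwrite("pics/p1.png",np.hstack([f(t,255,173,80,80,5),f(s,250,170,80,80,5)]))
E
```

```text
False [ 0.4708 -0.1306  0.0244]
0.010972983354017996 58.827908635139465 [ 0.4708 -0.1305  0.0244] [-0.5945 -0.1433  5.3716]
0.010817014264081132 58.38789224624634 [ 0.4701 -0.1304  0.1095] [ 0.1599 -0.0409 -2.5955] [-0.0255  0.0112  0.0073] 6.3333
[0.5592 0.2029 0.0553] [ 0.0469 -0.5298 -2.7154] 8.3333
```

View pics/p1.png

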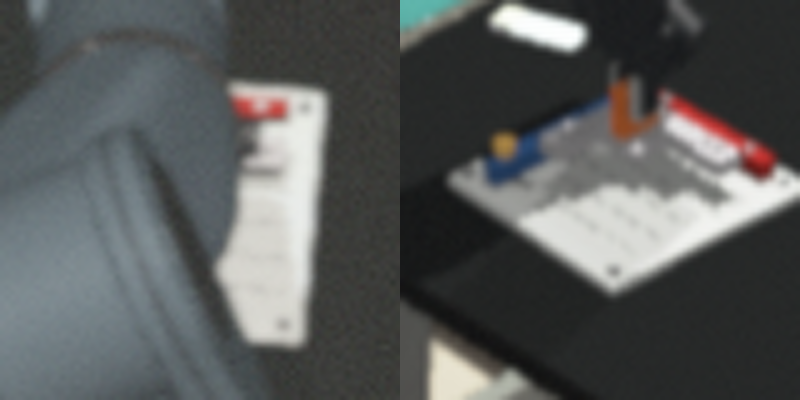

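The rib is gripped (11 mm gap). The square hovers over the board, with the blue fence's screw at about (503,147) and the red fence's end at about (757,160) in the scene half. I'll lower it and feel for the fences.

```bash
python3 - <<'E'
from fit import *
np.set_printoptions(precision=4,suppress=True)
b=-.061;X=np.append(R(b)@[1,0],0);Y=np.append(R(b)@[0,1],0)
def st(m,h=None):
    o=get_obs();F=o["contact_force"];P=o["position"]
    print(m,h,"pos",P,"board",P@X,P@Y,"F",F@X,F@Y,F[2],"M",o["wrist_torque"],o["finger_gap"],round(o["time"],2));return P
P=st("start")
h=r.movel([P[0],P[1],.027],speed=.02,until_force=6);P=st("down",h)
h=r.movel(P+X*.035,speed=.02,until_force=10);P=st("x",h)
E
```

```text
start None pos [0.5594 0.2032 0.0558] board 0.5459772965831992 0.2369184902351345 F 0.4607642902106481 0.3786407769272308 -2.1823382127826316 M [ 0.046   0.0257 -0.06  ] 0.011034636002754745 8.43
down True pos [0.5592 0.2032 0.0325] board 0.5457762372538199 0.23689876406751603 F -1.3935239020785046 -0.5296133927278402 5.500311500142747 M [ 0.0073  0.0422 -0.0013] 0.010911035849927045 9.47
x True pos [0.5592 0.2032 0.0325] board 0.5457611540648684 0.2369082802839553 F -1.117859887219168 0.6276212354653165 5.301330828129621 M [-0.0017  0.0445 -0.0149] 0.011106150993690177 9.89
```

```bash
cat > st.py <<'E'
from fit import *
np.set_printoptions(precision=4,suppress=True)
b=-.061;X=np.append(R(b)@[1,0],0);Y=np.append(R(b)@[0,1],0);Z=np.array([0,0,1.])
def st(m,h=None):
    o=get_obs();F=o["contact_force"];P=o["position"]
    print(m,h,"z %.4f"%P[2],"board",np.array([P@X,P@Y]),"F",np.array([F@X,F@Y,F[2]]),"M",o["wrist_torque"],round(o["time"],2));return P
E
python3 - <<'E'
from st import *
P=st("0")
for i in range(3):
    h=r.movel(P+X*.004,speed=.02,until_force=15);P=st("x",h)
E
```

```text
0 None z 0.0325 board [0.5458 0.2369] F [-1.1179  0.6276  5.3013] M [-0.0017  0.0445 -0.0149] 9.89
x False z 0.0326 board [0.5504 0.237 ] F [ 2.0635 -0.5592 -0.8257] M [ 0.0205 -0.3174  0.0155] 10.28
x False z 0.0326 board [0.5542 0.237 ] F [-2.2875 -0.1306  2.7532] M [0.068  0.2946 0.0087] 10.67
x False z 0.0326 board [0.5583 0.2371] F [-1.207  -0.2534  2.1226] M [0.1166 0.2358 0.0304] 11.01
```

```bash
python3 - <<'E'
from st import *
P=st("0")
h=r.movel(P+X*.025,speed=.015,until_force=12);P=st("x",h)
P=P-X*.001
r.movel(P,speed=.02);P=st("backoff")
h=r.movel(P+Y*.03,speed=.015,until_force=15);P=st("y",h)
E
```

```text
0 None z 0.0326 board [0.5583 0.2371] F [-1.207  -0.2534  2.1226] M [0.1166 0.2358 0.0304] 11.01
x True z 0.0326 board [0.5663 0.2372] F [-0.9856 -0.5336  6.4577] M [ 0.0252  0.128  -0.0983] 11.82
backoff None z 0.0327 board [0.5663 0.2372] F [ 1.4925 -0.4491  0.5138] M [ 0.1084 -0.4032 -0.1147] 12.07
y True z 0.0328 board [0.5656 0.2576] F [ 0.1323 -1.1275  4.6189] M [-0.0756 -0.0551 -0.0402] 13.45
```

```bash
python3 - <<'E'
from st import *
T=st("0");z=T[2]
for i in range(4):
    T=T+(X+Y)*.001;T[2]=z
    r.movel(T,speed=.015);r.sleep(.2);P=st("push %d"%i)
    F=get_obs()["contact_force"]
    if max(-F@X,-F@Y)>30:break
t=capture("top");s=capture("scene")
f=lambda im,x,y,w,h,k:cv2.resize(im[y:y+h,x:x+w],None,fx=k,fy=k,interpolation=cv2.INTER_CUBIC)
cv2.imwrite("pics/p2.png",np.hstack([f(t,255,173,80,80,5),f(s,250,170,80,80,5)]))
E
```

```text
0 None z 0.0328 board [0.5656 0.2576] F [ 0.1323 -1.1275  4.6189] M [-0.0756 -0.0551 -0.0402] 13.45
push 0 None z 0.0329 board [0.5656 0.2577] F [-4.2692 -6.5253  8.8693] M [-1.3647  0.6493 -0.0343] 13.97
push 1 None z 0.0329 board [0.5657 0.2578] F [ -6.777  -10.4909  13.9531] M [-1.9082  1.403   0.0388] 14.43
push 2 None z 0.0330 board [0.5658 0.2578] F [-11.1658 -13.9304  18.3823] M [-2.395   2.1384  0.1048] 14.88
push 3 None z 0.0330 board [0.5659 0.2578] F [-14.2561 -15.3748  22.6594] M [-2.9881  2.9711  0.1798] 15.32
```

View pics/p2.png

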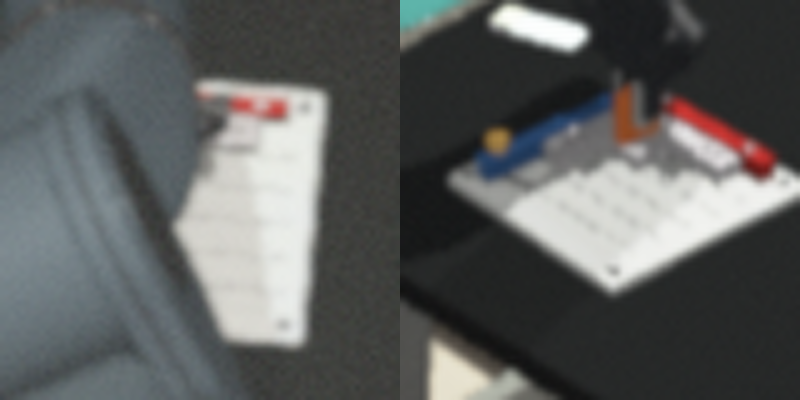

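The scene half shows the blue fence pushed back (screw now at about (496,140)) and the square seated beside the red fence. Next I'll check squareness: back off from blue slightly, press only against red, and read the yaw moment at a few yaw settings.

```bash
cat >> st.py <<'E'
def yaw():
    c=get_obs()["tool_rot"];return (2*np.arctan2(c[1],c[0])-np.pi+np.pi)%(2*np.pi)-np.pi
E
python3 - <<'E'
from st import *
print(yaw())
P=X*.5656+Y*.2576;z=.0330
P0=X*.5646+Y*.2556+Z*z
r.movel(P0,speed=.02);r.sleep(.1);st("free")
for y in(-.061,-.046,-.076):
    r.movel(P0,ori=q(y),speed=.02);r.sleep(.1);st("rot");m0=get_obs()["wrist_torque"][2]
    r.movel(P0+X*.004,speed=.02);r.sleep(.15);st("press %.3f"%y)
    o=get_obs();print("  lever",(o["wrist_torque"][2]-m0)/(-o["contact_force"]@X),"yaw",yaw(),get_obs()["time"])
    r.movel(P0,speed=.02)
E
```

```text
-0.06382307106551321
free None z 0.0329 board [0.5644 0.2567] F [-0.3162  1.6458  0.153 ] M [ 0.6322 -0.0598  0.062 ] 16.07
rot None z 0.0327 board [0.5643 0.2553] F [ 0.0515  0.5939 -3.0701] M [-0.0079  0.0219  0.0434] 16.42
press -0.061 None z 0.0327 board [0.5667 0.2555] F [-7.1118 -0.547   1.7006] M [ 0.1058  1.4064 -0.1741] 16.92
  lever -0.030583266667509778 yaw -0.06108005031669128 16.9167
rot None z 0.0330 board [0.5647 0.2555] F [ 0.0925  0.7731 -3.0421] M [-0.0311  0.0176  0.0127] 17.62
press -0.046 None z 0.0328 board [0.5663 0.2559] F [-8.3001  1.6131  3.0329] M [ 0.2293  1.7289 -0.6514] 18.12
  lever -0.080008934718029 yaw -0.04644016733078482 18.1167
rot None z 0.0330 board [0.5648 0.2556] F [ 0.6426  0.2604 -2.4671] M [ 0.028   0.01   -0.0036] 18.82
press -0.076 None z 0.0327 board [0.5666 0.2556] F [-6.6185 -0.6815  1.6313] M [0.0503 1.4926 0.2583] 19.32
  lever 0.039564324399718936 yaw -0.07486708246973883 19.3167
```

Flush is confirmed near yaw -0.061. The lever swings from the leg's tip to its corner on either side of that value. Now the final press: red first, then blue.

```bash
python3 - <<'E'
from st import *
P0=X*.5646+Y*.2556+Z*.0330
r.movel(P0,ori=q(-.0615),speed=.02)
r.movel(P0+X*.005,speed=.02);r.sleep(.1);st("x");print(yaw())
for k in(.002,.004,.0055):
    r.movel(P0+X*(.005+(k>.005)*.001)+Y*k,speed=.02);r.sleep(.2);st("xy %.4f"%k);print(yaw())
s=capture("scene");t=capture("top")
cv2.imwrite("pics/p3.png",cv2.resize(s[175:255,255:355],None,fx=8,fy=7.5,interpolation=cv2.INTER_CUBIC))
E
```

```text
x None z 0.0327 board [0.5667 0.2557] F [-9.7906 -0.2718  4.3046] M [ 0.1239  2.1008 -0.2238] 20.42
-0.061297934156683276
xy 0.0020 None z 0.0328 board [0.5667 0.2559] F [-10.6169  -5.6783   6.7281] M [-0.8737  2.2648 -0.1945] 20.87
-0.06239539854773524
xy 0.0040 None z 0.0328 board [0.5667 0.2563] F [-11.535   -8.5849   8.4062] M [-1.8046  2.4487 -0.107 ] 21.32
-0.06343897322985992
xy 0.0055 None z 0.0328 board [0.5667 0.2563] F [-13.9641 -12.7208  12.7429] M [-2.5723  3.2362 -0.1194] 21.77
-0.06424195326233262
```

View pics/p3.png

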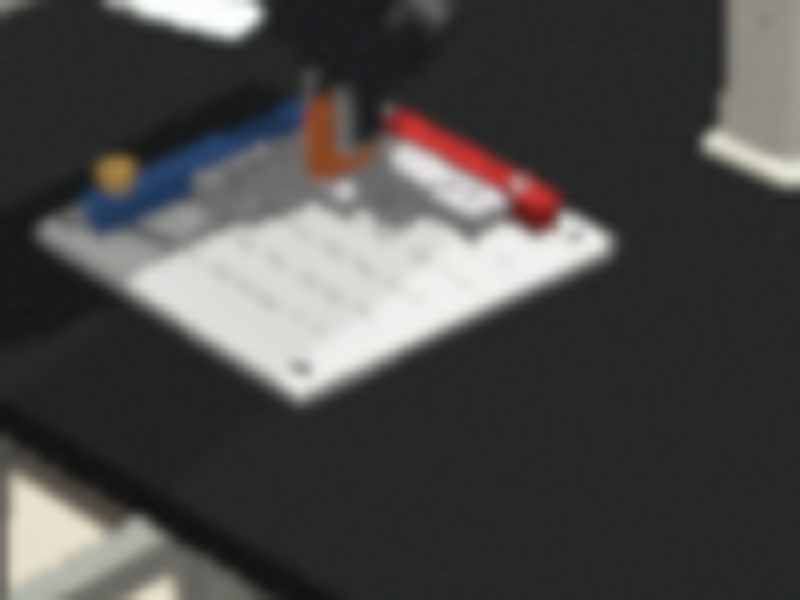

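Y stopped 1.4 mm short of the earlier seat, probably held by friction from pressing red first. I'll unload x, seat y, then press x.

```bash
python3 - <<'E'
from st import *
P0=X*.5646+Y*.2556+Z*.0334
r.movel(P0+X*.0012,ori=q(-.0615),speed=.03);r.sleep(.1);st("free")
for k in(.002,.004,.006):
    r.movel(P0+X*.0012+Y*k,speed=.02);r.sleep(.1);st("y %.4f"%k);print(yaw())
for j in(.003,.005,.0065):
    r.movel(P0+X*j+Y*.006,speed=.02);r.sleep(.15);st("x %.4f"%j);print(yaw())
E
```

```text
free None z 0.0334 board [0.5662 0.2561] F [ 0.2703  0.4659 -2.1581] M [0.0385 0.061  0.0175] 22.36
y 0.0020 None z 0.0334 board [0.566  0.2576] F [ 0.7127 -0.2384 -2.1974] M [-0.2123 -0.0998 -0.0812] 22.71
-0.061555290471893453
y 0.0040 None z 0.0335 board [0.5659 0.2578] F [-0.2747 -7.0712 -1.306 ] M [-1.3304  0.0696 -0.0437] 23.06
-0.0628319189008657
y 0.0060 None z 0.0335 board [0.5658 0.258 ] F [-0.3619 -9.8811  2.4138] M [-2.3535  0.3198 -0.169 ] 23.41
-0.0642296801013611
x 0.0030 None z 0.0330 board [0.5666 0.258 ] F [ -2.8292 -10.0202   0.2582] M [-2.2824  0.7669 -0.1378] 23.81
-0.06391827212752954
x 0.0050 None z 0.0329 board [0.5667 0.258 ] F [ -8.0475 -11.5714   5.1792] M [-2.248   1.9468 -0.1421] 24.21
-0.0635496407664653
x 0.0065 None z 0.0329 board [0.5667 0.258 ] F [-13.8655 -10.498   10.5405] M [-2.2413  3.0234 -0.1797] 24.61
-0.06323315999262613
```

```bash
python3 - <<'E'
from st import *
P0=X*.5646+Y*.2556+Z*.0334
r.movel(P0+X*.0075+Y*.0075,speed=.02);r.sleep(.4);st("final");print(yaw(),get_obs()["finger_gap"],get_obs()["finger_force"])
print(workorder.finish_job())
E
```

```text
final None z 0.0329 board [0.5667 0.258 ] F [-16.9484 -14.9748  15.4809] M [-3.0929  3.8809 -0.1341] 25.26
-0.06398150825146232 0.010742862579977055 61.47471070289612
the job is handed in; nothing more can be done
None
```

I handed the job in at about 25 s with the square still gripped and pressed into the corner, pushing about 17 N on the red fence and 15 N on the blue. The force readings say it sits flush along red; flush along blue is less certain, as the arm hid that contact from the top camera.

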